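Make up the prep set and the cleaning set at the espresso bar

ROBOT

A 6-joint arm with a two-finger parallel gripper is mounted at the origin on a cart in front of the work surface, level with it; the furniture and walls round the work are solid. World frame = base frame: x ahead of the robot, y to its left, z up, the work surface at z = 0. Lengths are in m, angles in rad, forces in N, time in s.
With the tool pointing down it reaches from about 0.3 to 0.875 m from the base axis. Payload 6.4 kg.
Tool frame: the origin (TCP) lies at the centre of the arm's flange, where the gripper is bolted on; the fingertips stand 166 mm ahead of it and the grasp point (between the pads) lies 147 mm ahead of it (grip_point_offset is the distance from the TCP to the grasp point, in m); z points along the fingers, y is the line along which they close (so a half turn about z gives the same grasp; the last joint's range is limited). The gripper opens to 88 mm and grips with 3 to 60 N. Pads are 18 mm wide; open, the fingers measure 123 mm over their backs; the gripper's body (75 mm by 187 mm) begins 45 mm behind the grasp point.
Start: joints at [1.132, 0.181, 1.607, -0, 1.354, -0.206], TCP at [0.133, 0.56, 0.405] pointing down, gripper open.
Joint ranges: [-2.99, 2.99], [-0.89, 2.07], [0.3, 2.58], [-1.14, 4.28], [0, 2.63], [-3.12, 3.12]. Speed limits (rad/s): [2.57, 2.57, 3.01, 3.14, 3.14, 3.14].

INTERFACE

Orientations are given as a rotation vector (axis times angle).
In Python, from plant import * gives the robot as it stands. The module is installed in compiled form; this text tells all that it offers. Calls block until the motion is done:
- reach(position, orientation): joint-space move of the TCP to a pose.
- move_straight(position, max_speed=0.15, ori=None): straight line of the TCP; ori=None keeps the orientation; max_speed is the mean speed in m/s.
- goto_joints(angles): joint-space move.
- command_gripper(opening, grip_force=None): finger opening in m; grip_force is the grip in N (None keeps the last); returns when the fingers have stopped.
- hold(seconds).
- inverse_kinematics(position, orientation): joint angles nearest the present ones, or None.
- read_camera(name): name is "scene" or "side" or "wrist"; returns a dict with "img" (420x560x3 uint8, blue, green, red), "intrinsics" (3x3 intrinsics, pixels), "k1" (the pictures are not rectified: a ray, as slopes to the right and down, at radius r is drawn at 1 + k1 r^2 times it, then the intrinsics apply), "R" (3x3) and "t" (3): a world point X has camera coordinates R X + t; the wrist camera has in their place "hand_eye" (4x4, takes a point from camera to tool coordinates, whose origin is the TCP and whose axes are the flange's). Camera axes: x right, y down, z forward; pixel columns grow to the right and rows downward; lengths in m; the calibration is good to about 2 mm. A picture is of the moment at which its call begins: read the wrist's pose just before it. There is no depth.
A pose or a line that the arm cannot do raises IKError and nothing moves.
- hand_in(): hands the job in; it is judged then, once.
Readings, each from a call of its own:
- current_t(): time.
- current_joint_pos(): joint angles.
- current_qd(): joint speeds.
- current_effort(): joint torques, N m.
- current_position(): TCP position.
- current_tcp_rot(): TCP orientation.
- current_ft_force(): force on the tool from outside, world axes, zero at the start.
- current_torque(): the same for the moment, N m.
- current_opening(): finger opening in m.
- current_finger_force(): force on a finger pad.
Only numpy, scipy, OpenCV 4.12 (cv2) and the standard library are available. Lean on these libraries where they do the work, as an engineer would, in place of code of your own. Each camera call takes 0.05 s, during which the arm holds its last target. There are 200 camera calls.

TASK

Make up the two sets for the shift. On the walnut prep board, seat the filter basket in the large well, rest the grey leveller centred on top of the basket, and stand the brown needle tool in the small well; in the grey cleaning caddy, stand the plain steel cup in the wider collar and the white tablet tub in the narrower one. Everything must end upright and fully down in its place; set things down rather than drop them, and leave the blue cup, the shot glass and the small pitcher where they are.

Things in the scene. Friction and masses are not known exactly. Their poses are not given: they have to be found in the camera images.
- filter_basket: Shallow open steel filter basket for an espresso machine: 67 mm across the rolled rim, 26 mm high, body 58 mm across narrowing to a flat base 54 mm across; the rim is the top 4 mm and sticks out 4 mm all round. Loose, 50 g. Grip it across the rim. Origin: centre of its underside; z up; round, so its yaw does not matter.
- leveller: Coffee leveller: squat grey metal puck, 62 mm across, 32 mm high, its lower part a little narrower to the eye (it grips and rests as a plain 62 mm cylinder with a flat underside). Loose, 310 g. Origin: centre of its underside; z up; round, so its yaw does not matter.
- needle_tool: Needle stirring tool standing in its foot, all one piece of dark brown wood: round foot 37 mm across and 24 mm high, above it an upright handle 21 mm across up to 107 mm. Loose, 60 g. Grip the handle. Origin: centre of its underside; z up; round, so its yaw does not matter.
- tablet_tub: Plain white plastic tub of cleaning tablets with a ribbed white screw cap (fixed on): 49 mm across, 81 mm high. Loose, 140 g. Origin: centre of its underside; z up; round, so its yaw does not matter.
- steel_cup: Plain open steel cup without a handle: 60 mm across at the rim, 56 mm at the base, 59 mm high, wall about 2 to 4 mm. Loose, 110 g. Origin: centre of its underside; z up; round, so its yaw does not matter.
- prep_board: Fixed walnut board in a paler frame, 108 (x) x 212 (y) x 23 mm high. Two round wells, 8 mm deep, black rubber floors at z = 14 mm, wood top at z = 22 mm: large (70 mm across) at x 0, y +50 mm for the basket, small (51 mm) at x 0, y -58 mm for the needle tool. Origin: centre of its underside; y along its length toward the large well, z up.
- cleaning_caddy: Fixed shallow grey plastic tray, 108 (x) x 200 (y) mm, lip 12 mm high, floor at z = 6 mm. Two flared round collars with blue discs inside, tops at z = 16 mm: wider (inside 70 mm at foot, 77 at top) at x 0, y +49 mm for the steel cup, narrower (62, 69 mm) at x 0, y -50 mm for the tub. Origin: centre of its underside; y along its length toward the wider collar, z up.
- blue_cup: Bystander: dark blue espresso cup with a handle, 63 x 88 mm, 50 mm high, loose. Leave it where it stands. Origin: on its underside, middle of its outline with the handle; z up.
- shot_glass: Bystander: clear shot glass, 48 mm across, 61 mm high, loose. Leave it where it stands. Origin: centre of its underside; z up.
- small_pitcher: Bystander: small steel milk pitcher with a handle, 70 x 97 mm, 90 mm high, loose. Leave it where it stands. Origin: on its underside, middle of its outline with the handle; z up.
There are look-alikes about, which are no part of the job. What is shaped like the tablet_tub but orange or yellow is not meant.

How it is judged:
At the end, for the whole second after the job is handed in: Basket, needle tool in the board's large, small well; cup, tub in the caddy's wider, narrower collar: within 10 mm of centre in x, y, underside within 4 mm of the floor. Leveller within 10 mm of the basket's centre, resting 26 +- 4 mm above its base. All upright within 0.09 rad, at rest (x of filter_basket in the frame of prep_board between -0.01 and 0.01 m and y of filter_basket in the frame of prep_board between 0.04 and 0.06 m and z of filter_basket in the frame of prep_board between 0.01 and 0.018 m and x of needle_tool in the frame of prep_board between -0.01 and 0.01 m and y of needle_tool in the frame of prep_board between -0.068 and -0.048 m and z of needle_tool in the frame of prep_board between 0.01 and 0.018 m and horizontal distance between leveller and filter_basket below 0.01 m and z of leveller in the frame of filter_basket between 0.022 and 0.03 m and x of steel_cup in the frame of cleaning_caddy between -0.01 and 0.01 m and y of steel_cup in the frame of cleaning_caddy between 0.039 and 0.059 m and z of steel_cup in the frame of cleaning_caddy between 0.002 and 0.01 m and x of tablet_tub in the frame of cleaning_caddy between -0.01 and 0.01 m and y of tablet_tub in the frame of cleaning_caddy between -0.06 and -0.04 m and z of tablet_tub in the frame of cleaning_caddy between 0.002 and 0.01 m and angle between each of filter_basket, leveller, needle_tool, tablet_tub, steel_cup's own z axis and vertical below 0.09 rad and linear speed of each of filter_basket, leveller, needle_tool, tablet_tub, steel_cup below 0.02 m/s); the robot touches nothing.
It fails at once if a bystander (blue cup, shot glass or small pitcher) is pushed more than 25 mm or tipped (distance of any of blue_cup, shot_glass, small_pitcher from where it was at the start of the episode above 0.025 m or angle between any of blue_cup, shot_glass, small_pitcher's own z axis and vertical above 0.3 rad).
It fails at once if one of the five things is dropped or knocked flying (faster than 0.8 m/s while out of the fingers) ((linear speed of filter_basket above 0.8 m/s and contact force between filter_basket and the fingers below 0.05 N) or (linear speed of leveller above 0.8 m/s and contact force between leveller and the fingers below 0.05 N) or (linear speed of needle_tool above 0.8 m/s and contact force between needle_tool and the fingers below 0.05 N) or (linear speed of tablet_tub above 0.8 m/s and contact force between tablet_tub and the fingers below 0.05 N) or (linear speed of steel_cup above 0.8 m/s and contact force between steel_cup and the fingers below 0.05 N)).
It also fails if it takes over 128 s, if anything falls off the work surface, if the arm or the gripper's body presses on something with over 40 N, if the wrist force passes 120 N, or if a joint passes its speed limit or range.

## Working session

There is one attempt and no reset: what is moved stays moved. The work goes in short steps, each a Python script; the robot and the scene stay as the last script left them, time stands still between calls to the robot, and variables do not carry over. Pictures are saved under pics/ and viewed, at most 14 in all, crops included, and the job is handed in when it is done.

```bash
mkdir -p pics; cat > h.py <<'E'
from plant import *
import numpy as np, cv2
from scipy.spatial.transform import Rotation as Rn
def cam(name):
    p=np.array(current_position()); r=np.array(current_tcp_rot())
    c=read_camera(name)
    if 'hand_eye' in c and c.get('R') is None:
        T=np.eye(4); T[:3,:3]=Rn.from_rotvec(r).as_matrix(); T[:3,3]=p
        W=T@np.array(c['hand_eye']); c['R']=W[:3,:3].T; c['t']=-W[:3,:3].T@W[:3,3]
    return c
def pix2w(c,uv,z):
    K=np.array(c['intrinsics']); D=np.array([c['k1'],0,0,0,0.])
    n=cv2.undistortPoints(np.array(uv,float).reshape(-1,1,2),K,D).reshape(-1,2)
    R=np.array(c['R']); t=np.array(c['t']); o=-R.T@t
    d=np.c_[n,np.ones(len(n))]@R
    return o+d*((z-o[2])/d[:,2])[:,None]
def w2pix(c,X):
    K=np.array(c['intrinsics']); D=np.array([c['k1'],0,0,0,0.])
    return cv2.projectPoints(np.array(X,float).reshape(-1,1,3),cv2.Rodrigues(np.array(c['R']))[0],np.array(c['t'],float),K,D)[0].reshape(-1,2)
E
python3 - <<'E'
from h import *
import pickle
print(current_t(),current_tcp_rot(),current_opening())
for n in ['scene','side']:
    c=cam(n); pickle.dump(c,open(n+'.pkl','wb')); print(n,c['k1'],(-np.array(c['R']).T@c['t']).round(3),np.array(c['R'])[2].round(2))
    cv2.imwrite(f'pics/{n}0.png',cv2.resize(c['img'],(800,600)))
E
```

```text
0.0 [-3.64774941e-01 -3.11981220e+00  2.57952372e-03] 0.08794004998047868
scene 0.022184661236488944 [-0.081 -0.621  0.886] [ 0.49  0.56 -0.67]
side -0.08638632399056939 [-0.159  1.113  0.963] [ 0.46 -0.66 -0.59]
```

View pics/scene0.png

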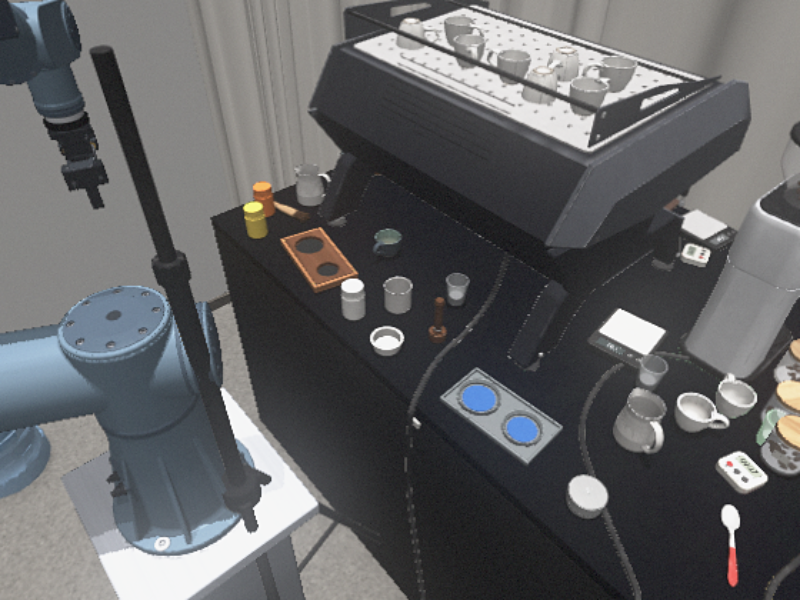

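View pics/side0.png

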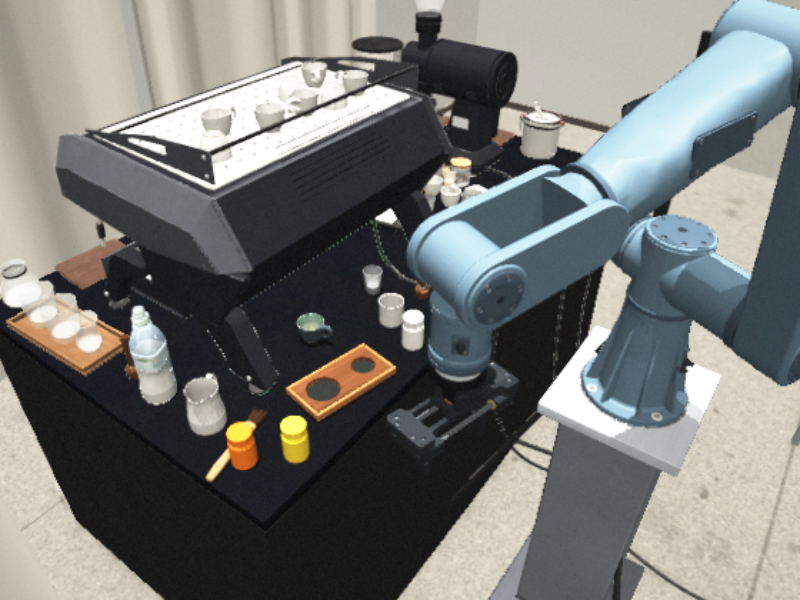

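```bash
python3 - <<'E'
from h import *
import pickle
c=pickle.load(open('scene.pkl','rb'))
def f(n,uv,z):
    print(n,pix2w(c,np.array(uv)*.7,z).round(3).tolist())
f('tub',[(353,286)],.081);f('cup',[(398,282)],.059);f('basket',[(387,338)],.026);f('needle top,foot',[(440,300)],.107);f('needle f',[(437,330)],.02)
f('lev',[(588,490)],.032);f('board',[(281,238),(320,228),(357,276),(319,288)],.023);f('wells',[(309,245),(328,269)],.022)
f('caddy',[(475,370),(562,430),(530,462),(441,401)],.012);f('discs',[(479,398),(521,429)],.007)
f('bluecup,shot,pitcher',[(387,250),(457,300),(310,200)],0); f('machine legs',[(525,365),(340,220)],0);f('cable',[(415,400),(480,330)],0)
f('rpitch',[(640,445),(650,385),(630,360)],0)
f('machine bottom edge?',[(558,245),(330,120)],.3)
im=c['img'][140:380,180:460]; cv2.imwrite('pics/crop.png',cv2.resize(im,(700,600),interpolation=cv2.INTER_CUBIC))
E
```

```text
tub [[0.466, 0.157, 0.081]]
cup [[0.563, 0.126, 0.059]]
basket [[0.458, 0.036, 0.026]]
needle top,foot [[0.553, -0.012, 0.107]]
needle f [[0.555, -0.008, 0.02]]
lev [[0.482, -0.433, 0.032]]
board [[0.481, 0.47, 0.023], [0.578, 0.444, 0.023], [0.534, 0.235, 0.023], [0.444, 0.255, 0.023]]
wells [[0.518, 0.404, 0.022], [0.499, 0.299, 0.022]]
caddy [[0.542, -0.13, 0.012], [0.558, -0.328, 0.012], [0.464, -0.334, 0.012], [0.439, -0.143, 0.012]]
discs [[0.501, -0.181, 0.007], [0.507, -0.278, 0.007]]
bluecup,shot,pitcher [[0.668, 0.29, 0.0], [0.67, 0.047, 0.0], [0.651, 0.599, 0.0]]
machine legs [[0.636, -0.178, 0.0], [0.657, 0.469, 0.0]]
cable [[0.41, -0.103, 0.0], [0.64, -0.052, 0.0]]
rpitch [[0.646, -0.432, 0.0], [0.78, -0.367, 0.0], [0.808, -0.305, 0.0]]
machine bottom edge? [[0.639, -0.189, 0.3], [0.622, 0.429, 0.3]]
```

View pics/crop.png

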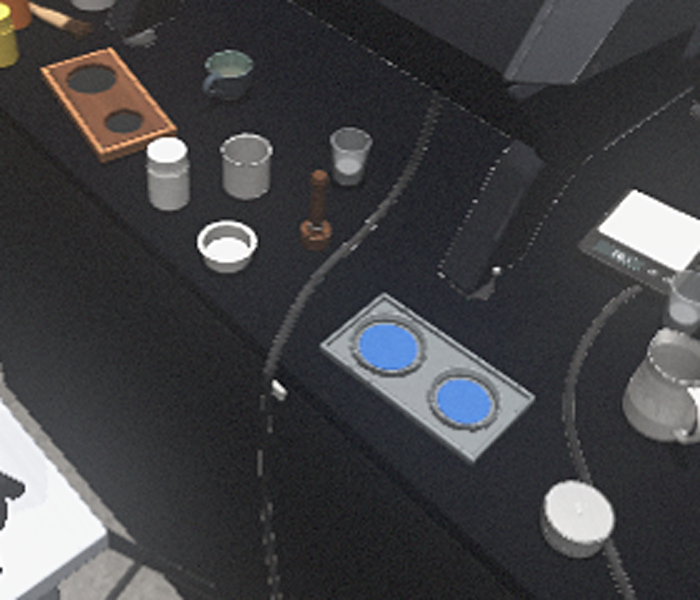

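```bash
cat >> h.py <<'E'
def down(yaw):  # tool z down; yaw = direction of closing axis (tool y) in world
    y=np.array([np.cos(yaw),np.sin(yaw),0]); z=np.array([0,0,-1.]); x=np.cross(y,z)
    return Rn.from_matrix(np.c_[x,y,z]).as_rotvec()
E
python3 - <<'E'
from h import *
import pickle
a=pickle.load(open('scene.pkl','rb'));b=pickle.load(open('side.pkl','rb'))
def tri(p,q):
    o=[];d=[]
    for c,u in((a,p),(b,q)):
        R=np.array(c['R']);O=-R.T@np.array(c['t']);X=pix2w(c,[np.array(u)*.7],0)[0];o.append(O);d.append((X-O)/np.linalg.norm(X-O))
    s=np.linalg.lstsq(np.c_[d[0],-d[1]],o[1]-o[0],rcond=None)[0]
    P,Q=o[0]+s[0]*d[0],o[1]+s[1]*d[1]; print(((P+Q)/2).round(3),np.linalg.norm(P-Q).round(3))
tri((310,110),(215,270)); tri((337,45),(210,182)); tri((353,286),(413,315)); tri((398,282),(391,300))
tri((387,233),(311,320)); tri((308,170),(204,385))
c=read_camera('wrist'); print(np.array(c['hand_eye']).round(3), c['intrinsics'])
R=Rn.from_rotvec(current_tcp_rot()).as_matrix();print(R.round(2))
for yaw in(0,np.pi/2,-np.pi/2,np.pi):
  for P in((.5,.1),(.5,.4),(.5,-.25)):print(yaw,P,inverse_kinematics([*P,.40],down(yaw)))
E
```

```text
[0.64  0.519 0.304] 0.036
[0.686 0.468 0.447] 0.024
[0.467 0.158 0.079] 0.0
[0.556 0.121 0.062] 0.007
[0.66  0.283 0.056] 0.006
[0.651 0.592 0.095] 0.0
[[-0.001 -0.964 -0.264  0.069]
 [ 1.    -0.001 -0.001 -0.   ]
 [ 0.    -0.264  0.964  0.02 ]
 [ 0.     0.     0.     1.   ]] [[310.55257237   0.         272.78047286]
 [  0.         310.55257237 207.02645089]
 [  0.           0.           1.        ]]
[[-0.97  0.23 -0.  ]
 [ 0.23  0.97 -0.  ]
 [ 0.   -0.   -1.  ]]
0 (0.5, 0.1) [-3.57352928e-02  3.85142101e-02  1.77322852e+00 -4.44089210e-16
  1.32984992e+00 -3.57352928e-02]
0 (0.5, 0.4) [ 4.89714330e-01  3.27426964e-01  1.43688116e+00 -4.44089210e-16
  1.37728453e+00  4.89714330e-01]
0 (0.5, -0.25) [-6.75966256e-01  1.49560786e-01  1.65267180e+00 -4.44089210e-16
  1.33936007e+00 -6.75966256e-01]
1.5707963267948966 (0.5, 0.1) [-3.57352928e-02  3.85142101e-02  1.77322852e+00 -4.44089210e-16
  1.32984992e+00 -1.60653162e+00]
1.5707963267948966 (0.5, 0.4) [ 4.89714330e-01  3.27426964e-01  1.43688116e+00 -4.44089210e-16
  1.37728453e+00 -1.08108200e+00]
1.5707963267948966 (0.5, -0.25) [-0.67596626  0.14956079  1.6526718   0.          1.33936007 -2.24676258]
-1.5707963267948966 (0.5, 0.1) [-3.57352928e-02  3.85142101e-02  1.77322852e+00 -4.44089210e-16
  1.32984992e+00  1.53506103e+00]
-1.5707963267948966 (0.5, 0.4) [ 4.89714330e-01  3.27426964e-01  1.43688116e+00 -4.44089210e-16
  1.37728453e+00  2.06051066e+00]
-1.5707963267948966 (0.5, -0.25) [-6.75966256e-01  1.49560786e-01  1.65267180e+00 -4.44089210e-16
  1.33936007e+00  8.94830070e-01]
3.141592653589793 (0.5, 0.1) [-0.03573529  0.03851421  1.77322852  0.          1.32984992  3.10585736]
3.141592653589793 (0.5, 0.4) [ 0.48971433  0.32742696  1.43688116  0.          1.37728453 -2.65187832]
3.141592653589793 (0.5, -0.25) [-0.67596626  0.14956079  1.6526718   0.          1.33936007  2.4656264 ]
```

```bash
python3 - <<'E'
from h import *
import pickle
for i,y in enumerate((.25,-.25)):
    reach([.43,y,.42],down(np.pi/2)); hold(.3); c=cam('wrist'); pickle.dump(c,open(f'w{i}.pkl','wb'))
    cv2.imwrite(f'pics/w{i}.png',cv2.resize(c['img'],(800,600),interpolation=cv2.INTER_CUBIC))
print(current_t())
E
```

```text
4.25
```

View pics/w0.png

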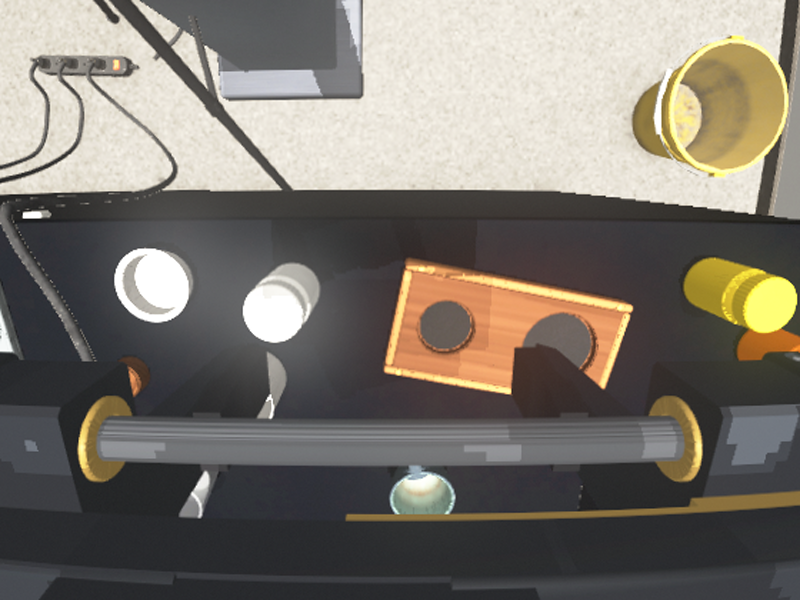

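View pics/w1.png

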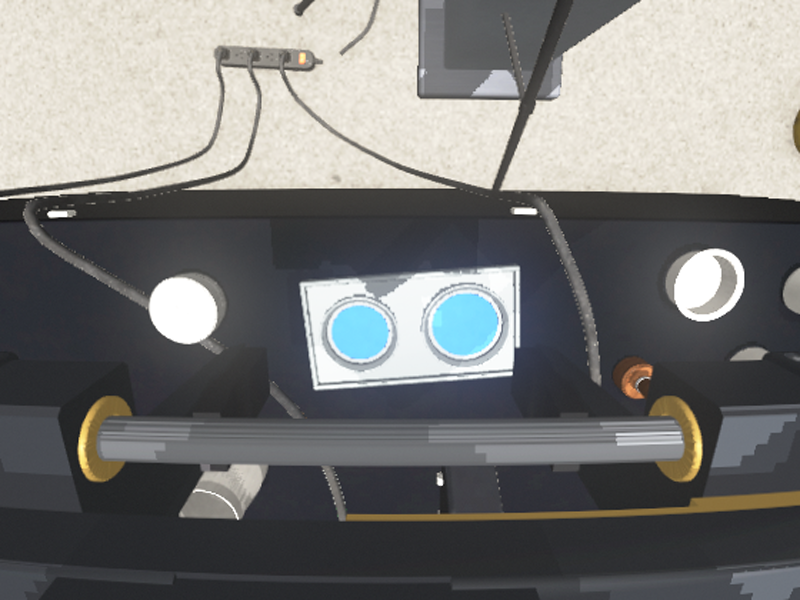

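```bash
python3 - <<'E'
from h import *
import pickle
c=pickle.load(open('w0.pkl','rb'));d=pickle.load(open('w1.pkl','rb'))
f=lambda n,c,uv,z:print(n,pix2w(c,np.array(uv)*.7,z)[:,:2].round(4).tolist())
f('basket',c,[(153.5,285)],.024);f('basket1',d,[(705,285)],.024);f('tub',c,[(275,311)],.081)
f('well s,l',c,[(445,326),(561,347)],.022);f('corners',c,[(406,259),(632,306),(385,371)],.023)
f('discs n,w',d,[(359,332),(465,321)],.008);f('lev',d,[(183,308)],.032)
f('caddy corners',d,[(301,282),(519,266),(315,389),(519,371)],.012)
reach([.50,.07,.42],down(np.pi/2)); hold(.3); c=cam('wrist'); pickle.dump(c,open('w2.pkl','wb'))
cv2.imwrite('pics/w2.png',cv2.resize(c['img'],(800,600),interpolation=cv2.INTER_CUBIC))
E
```

```text
basket [[0.4538, 0.0401]]
basket1 [[0.4544, 0.0358]]
tub [[0.4601, 0.1637]]
well s,l [[0.4927, 0.3002], [0.5135, 0.4084]]
corners [[0.4313, 0.2644], [0.4738, 0.4697], [0.5363, 0.246]]
discs n,w [[0.504, -0.2785], [0.4932, -0.1795]]
lev [[0.4733, -0.4315]]
caddy corners [[0.4548, -0.3296], [0.4401, -0.1339], [0.5611, -0.322], [0.5425, -0.1258]]
```

View pics/w2.png

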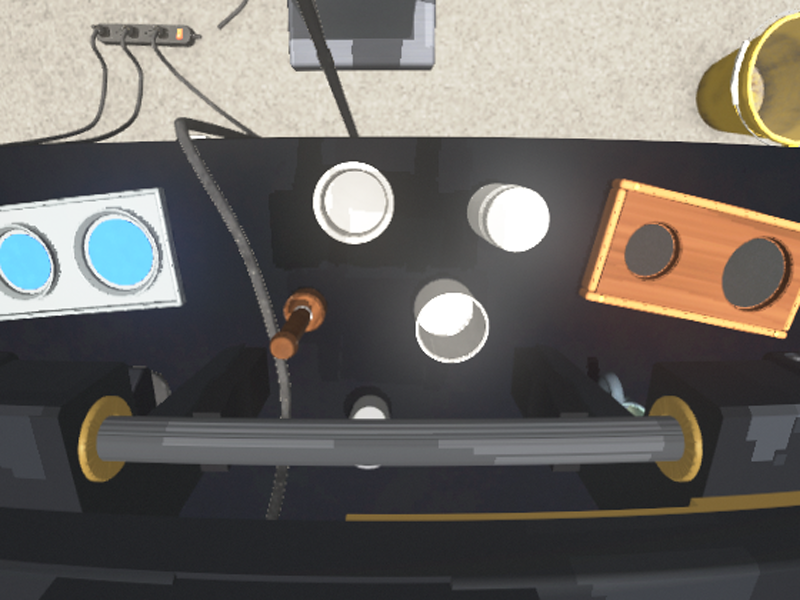

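```bash
python3 - <<'E'
from h import *
import pickle
c=pickle.load(open('w2.pkl','rb'))
f=lambda n,c,uv,z:print(n,pix2w(c,np.array(uv)*.7,z)[:,:2].round(4).tolist())
f('basket',c,[(353.5,203)],.024);f('tub',c,[(514.5,218)],.081);f('cup',c,[(452,327)],.059);f('needle',c,[(285,346)],.107);f('foot',c,[(304.5,311.5)],.02)
f('shot',c,[(370,405)],.05)
f('wells',c,[(652,250),(757,273)],.022);f('discs',c,[(122,251),(25,263)],.008)
s=pickle.load(open('scene.pkl','rb'));print((w2pix(s,[[.454,.038,.026],[.463,.16,.081],[.556,.123,.059]])/.7).round(1))
E
```

```text
basket [[0.454, 0.039]]
tub [[0.4611, 0.1585]]
cup [[0.5511, 0.1195]]
needle [[0.5482, -0.0055]]
foot [[0.5498, -0.0077]]
shot [[0.6268, 0.0513]]
wells [[0.4937, 0.3], [0.5141, 0.4058]]
discs [[0.4954, -0.1758], [0.5055, -0.2754]]
[[385.  338.4]
 [350.8 285.8]
 [396.4 284.1]]
```

```bash
cat >> h.py <<'E'
G=.147; DN=down(np.pi/2); ZT=.36
def pick(x,y,zg,force,opening=.088):
    command_gripper(opening); p=current_position()
    move_straight([p[0],p[1],ZT],.3); move_straight([x,y,ZT],.35,ori=DN)
    move_straight([x,y,zg+G+.04],.3); move_straight([x,y,zg+G],.08)
    command_gripper(0.0,force); print('grip',current_opening(),current_finger_force())
    move_straight([x,y,zg+G+.03],.08); move_straight([x,y,ZT],.25)
    print('lifted',current_opening(),current_finger_force(),np.round(current_ft_force(),2))
def place(x,y,zg,floor):
    z=zg+floor+G
    move_straight([x,y,ZT],.3); move_straight([x,y,z+.03],.25); move_straight([x,y,z+.006],.05)
    f0=np.array(current_ft_force())[2]; dz=.005
    while dz>-.003:
        move_straight([x,y,z+dz],.03); f=np.array(current_ft_force())[2]
        if f-f0>2: break
        dz-=.001
    print('down dz',round(dz,4),'df',round(f-f0,2))
    command_gripper(min(.088,current_opening()+.016)); move_straight([x,y,z+.04],.1); move_straight([x,y,ZT],.3)
    print('t',current_t())
E
python3 - <<'E'
from h import *
pick(.553,.121,.043,15); place(.496,-.179,.043,.006)
pick(.462,.159,.05,20)
c=cam('scene');cv2.imwrite('pics/s1.png',cv2.resize(c['img'][130:380,150:480],(792,600)))
E
```

```text
grip 0.0574012683702235 14.958110685993802
lifted 0.057425289645579435 15.007867734857427 [-0.15  0.99 -1.18]
down dz 0.0 df 4.02
t 15.325
grip 0.0485715724860486 20.000039292499423
lifted 0.04846332795917706 20.00000635161996 [-0.36  0.15 -2.06]
```

View pics/s1.png

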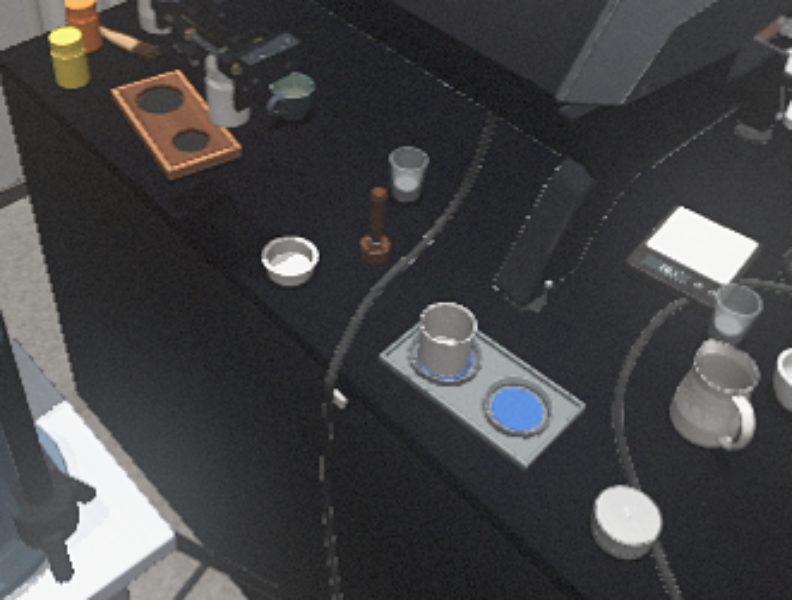

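```bash
python3 - <<'E'
from h import *
place(.505,-.2775,.05,.006)
pick(.4545,.038,.036,10); place(.515,.406,.036,.014)
p=current_position(); reach([.47,.36,.42],DN); hold(.2)
c=cam('wrist');import pickle;pickle.dump(c,open('w3.pkl','wb'));cv2.imwrite('pics/w3.png',cv2.resize(c['img'],(800,600)))
E
```

```text
down dz -0.001 df 10.68
t 26.4167
grip 0.06444140543539402 10.000146697566379
lifted 0.06405209691751962 9.99998894665623 [-0.29 -0.05  0.01]
down dz 0.0 df 2.03
t 37.0417
```

View pics/w3.png

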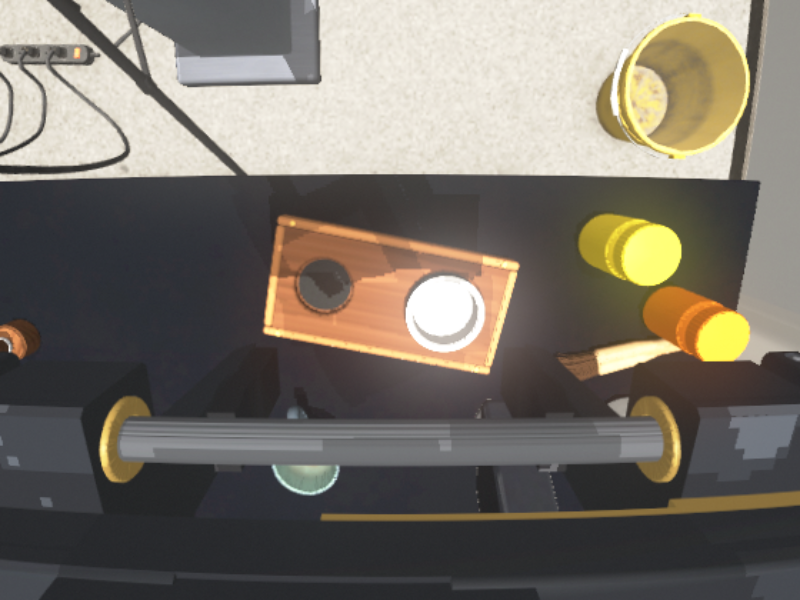

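```bash
python3 - <<'E'
from h import *
import pickle
c=pickle.load(open('w3.pkl','rb'))
f=lambda n,c,uv,z:print(n,pix2w(c,np.array(uv)*.7,z)[:,:2].round(4).tolist())
f('basket',c,[(445.5,313.5)],.038);f('small',c,[(324,285)],.022);f('corners',c,[(280,215),(519,262),(491,373),(264,332)],.023)
move_straight([.45,-.40,.40],.4);hold(.2)
c=cam('wrist');pickle.dump(c,open('w4.pkl','wb'));cv2.imwrite('pics/w4.png',cv2.resize(c['img'],(800,600)))
E
```

```text
basket [[0.5141, 0.4068]]
small [[0.493, 0.3021]]
corners [[0.4322, 0.2674], [0.4725, 0.4709], [0.5765, 0.4528], [0.5362, 0.2462]]
```

View pics/w4.png

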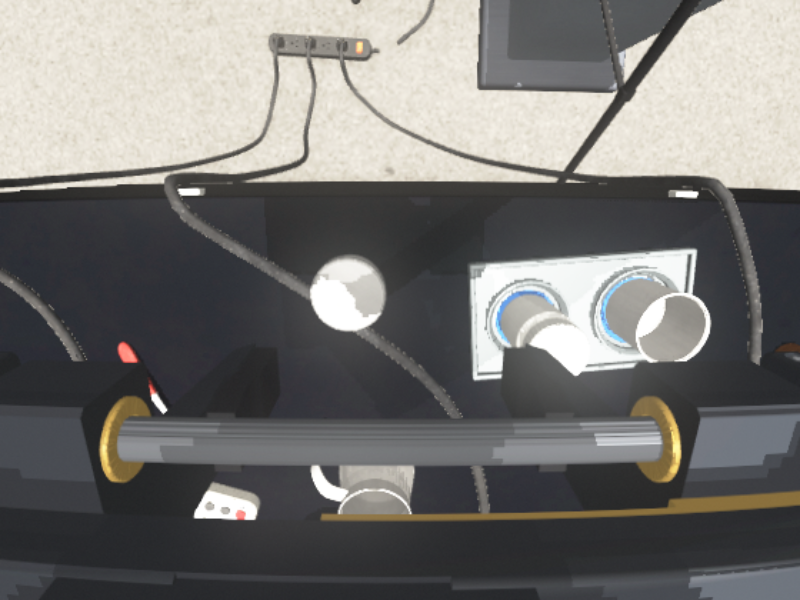

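```bash
python3 - <<'E'
from h import *
import pickle
c=pickle.load(open('w4.pkl','rb'))
x,y=pix2w(c,[(348*.7,294*.7)],.032)[0,:2]; print(x,y)
if abs(x-.476)<.01 and abs(y+.432)<.01:
    pick(x,y,.025,35); place(.5145,.4068,.025,.040)
    pick(.551,-.006,.072,12); place(.4935,.302,.072,.014)
    reach([.44,.33,.42],DN); hold(.2)
    c=cam('wrist');cv2.imwrite('pics/w5.png',cv2.resize(c['img'],(800,600)));pickle.dump(c,open('w5.pkl','wb'))
E
```

```text
0.4754163622258264 -0.43326926828426526
grip 0.061220856981179794 34.99993270263076
lifted 0.061224039078969915 34.99989163130522 [-0.4   0.03 -4.3 ]
down dz 0.0 df 3.09
t 51.225
grip 0.01995819137874473 11.996693965047598
lifted 0.020456154565783896 11.996690521482378 [-0.48  0.42 -1.86]
down dz -0.001 df 5.81
t 61.9917
```

View pics/w5.png

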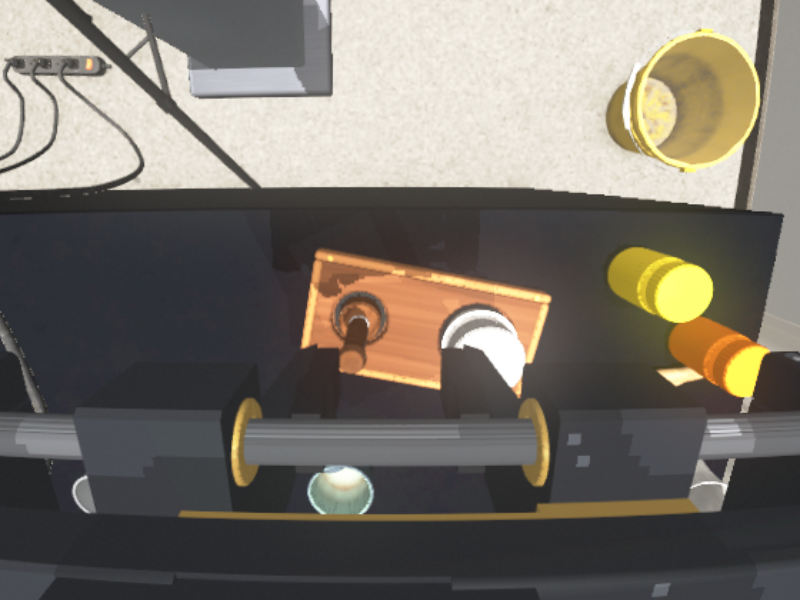

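```bash
python3 - <<'E'
from h import *
import pickle
move_straight([.50,.34,.45],.2); hold(.3); c=cam('wrist')
move_straight([.42,.05,.45],.3); hold(.3); d=cam('scene')
def circ(c,x,y,z,r,col):
    a=np.linspace(0,2*np.pi,60); p=w2pix(c,np.c_[x+r*np.cos(a),y+r*np.sin(a),0*a+z])
    cv2.polylines(c['big'],[np.int32(p*3)],True,col,1)
tiles=[]
for c_ in(c,d): c_['big']=cv2.resize(c_['img'],None,fx=3,fy=3,interpolation=cv2.INTER_CUBIC)
circ(c,.5145,.4068,.040,.0335,(0,0,255));circ(c,.5145,.4068,.072,.031,(0,255,0));circ(c,.4935,.302,.121,.0105,(0,255,0))
for c_,X,h in((c,(.507,.36,.05),300),(d,(.507,.36,.05),200),(d,(.50,-.23,.04),200)):
    u,v=np.int32(w2pix(c_,[X])[0]*3); u0=max(u-200,0);v0=max(v-h//1,0)
    t=c_['big'][max(v-150,0):v+150,max(u-200,0):u+200]; tiles.append(cv2.copyMakeBorder(t,0,300-t.shape[0],0,400-t.shape[1],0))
cv2.imwrite('pics/fin.png',np.vstack([np.hstack(tiles[:2]),np.hstack([tiles[2],tiles[2]*0])]))
E
```

```text
(no output)
```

View pics/fin.png

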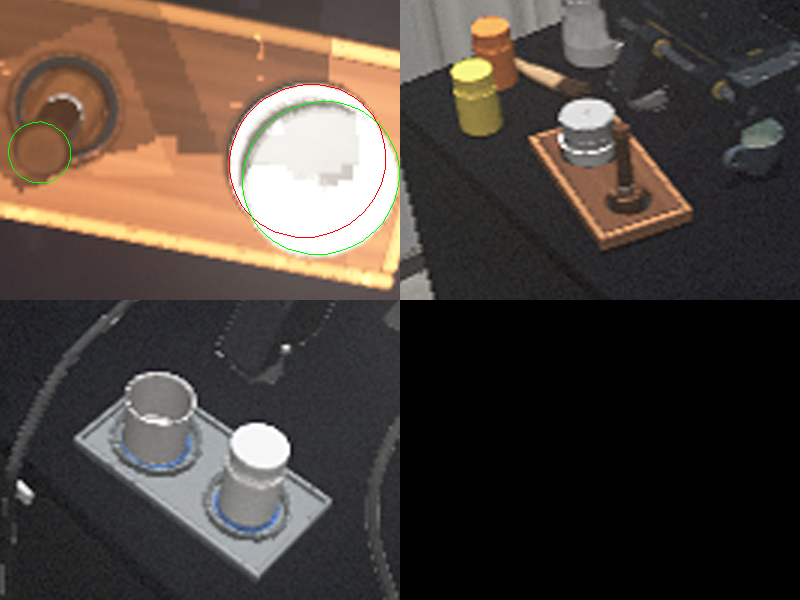

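The close crops show all five things seated and upright, with the leveller within about 2 mm of the basket's centre.

```bash
python3 -c "
from plant import *
print(hand_in(),current_t())"
```

```text
the job is handed in; nothing more can be done
the job is handed in; nothing more can be done
```

Both sets are made up and the job is handed in: the last pictures showed all five pieces upright in their places, with the bystanders in view looking undisturbed, and the last clock reading (62 s, at the final placement) was well inside the 128 s limit; no verdict was returned.

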